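Clear the pot off a touch-latch hatch and pop the hatch ajar

TASK

A squat pot stands on one of the two push-to-open hatches. Without lifting it, slide the pot sideways so that all of it stands on the fixed deck between the hatches; then press down on the front edge of the hatch it stood on until the catch lets go, and let the hatch spring up and stay ajar. Leave the other hatch shut with its vase standing on it, and leave the spray bottle and mallet alone.

Things in the scene. Friction and masses are not known exactly. Their poses are not given: they have to be found in the camera images.
- deck: fixed white laminate block, 200 deep (x) x 160 wide (y) x 90 high, between the two boxes; its top is level with the shut hatches (seams 1 to 2 wide). Origin: middle of its underside, on the bench; x points from the front (robot side) to the back, y to the left, z up. Both boxes have the same axes as the deck.
- box_a: The box whose hatch the squat pot stands on at the start: plywood box, 200 deep (x) x 150 wide (y) x 90 high, fixed to the bench beside the deck (to its left or its right), with a flat plywood hatch (195 x 148 x 12, hinged along its back edge) as its whole top. Origin: middle of its underside; x points from the front (hatch's free edge, towards the robot) to the back (hinge), z up. Both boxes look the same. 
- box_b: The other box, whose hatch carries the vase: plywood box, 200 deep (x) x 150 wide (y) x 90 high, fixed to the bench beside the deck (to its left or its right), with a flat plywood hatch (195 x 148 x 12, hinged along its back edge) as its whole top. Origin: middle of its underside; x points from the front (hatch's free edge, towards the robot) to the back (hinge), z up. Both boxes look the same. 
- hatch_a (a joint): hinge of box_a's hatch, rad: 0 = shut, positive = front edge up, 0.35 = sprung ajar against a stop (front edge about 65 up). Pressed at the front it sinks to a firm stop at -0.03 (5 down); the catch lets go 3 to 4 down, at 6 to 7 N; when the finger withdraws a spring lifts it to 0.35, where it stays and does not catch again. The pot's weight does not release it.
- hatch_a_press (a point): point on the top face of the box_a hatch, halfway along its width, 20 from its free front edge and 175 in front of the hinge line; 90 above the bench while shut. The touch catch is right below it. Moves with the hatch; its x and y axes lie in the hatch's top face (x towards the hinge).
- hatch_b (a joint): hinge of the hatch on box_b, same values and same catch as hatch_a; must stay shut
- hatch_b_press (a point): point on the top face of the box_b hatch, halfway along its width, 20 from its free front edge and 175 in front of the hinge line; 90 above the bench while shut. The touch catch is right below it. Moves with the hatch; its x and y axes lie in the hatch's top face (x towards the hinge).
- pot: squat closed glazed pot, round, 66 across its belly (from 10 to 40 above its foot), foot 60 across, neck about 53 across, 58 high, 0.25 to 0.46 kg; stands upright, loose, near the middle of the hatch of box_a. Origin: middle of its foot; z up.
- vase: slim unglazed bottle vase, round, 54 across at most, 125 high; stands loose on the hatch of box_b. Origin: middle of its foot; z up.
- sprayer: clear spray bottle with a white head, 72 across, 206 high, standing loose on the bench to the left of the boxes. Origin: middle of its foot.
- mallet: wooden mallet lying loose on the bench to the right of the boxes, handle 200 long and 22 thick along its x, head 52 across and 75 long. Origin: on the bench below the handle, 170 from the handle's end.
Mind the look-alikes: they are no part of the job. Of the things like the vase, leave any that is orange or red; of the rest the larger one is meant.

How it is judged (in metres and radians):
On the way, in this order (a step that is already met when the one before it is completed fails the run):
1. the pot stands wholly on the deck, at rest, while the hatch of box_a is still shut (y of pot in the frame of deck between -0.046 and 0.046 m and x of pot in the frame of deck between -0.075 and 0.075 m and z of pot in the frame of deck between 0.084 and 0.098 m and angle between pot's own z axis and vertical below 0.1 rad and linear speed of pot below 0.02 m/s and value of joint hatch_a below 0.03 rad), for 0.2 s.
2. the hatch of box_a is pressed in with the fingers (value of joint hatch_a below -0.012 rad and contact force between the fingers and box_a above 1 N).
3. the hatch of box_a has sprung ajar (value of joint hatch_a above 0.25 rad), for 0.2 s.
At the end, for the whole second after the job is handed in: The hatch of box_a stands ajar at rest (at least 0.25 rad open), the hatch of box_b is shut, the pot stands upright and still, wholly on the deck (its centre within 46 mm of the deck's middle sideways and 75 mm front to back), and the vase stands where it was (within 25 mm) (value of joint hatch_a above 0.25 rad and velocity of joint hatch_a between -0.05 and 0.05 rad/s and value of joint hatch_b between -0.035 and 0.05 rad and y of pot in the frame of deck between -0.046 and 0.046 m and x of pot in the frame of deck between -0.075 and 0.075 m and z of pot in the frame of deck between 0.084 and 0.098 m and angle between each of pot, vase's own z axis and vertical below 0.1 rad and linear speed of pot below 0.01 m/s and distance of vase from where it was at the start of the episode below 0.025 m); the robot touches nothing.
It fails at once if the pot is lifted (more than 12 mm above the deck's level) or falls off (z of pot in the frame of deck above 0.102 m or z of pot in the frame of deck below 0.07 m).
It fails at once if the pot is tipped over (angle between pot's own z axis and vertical above 0.5 rad).
It fails at once if the hatch of box_b opens (value of joint hatch_b above 0.05 rad).
It fails at once if the vase is moved more than 25 mm (distance of vase from where it was at the start of the episode above 0.025 m).
It fails at once if the spray bottle or the mallet is moved more than 30 mm (distance of any of sprayer, mallet from where it was at the start of the episode above 0.03 m).
It also fails if it takes over 48 s, if anything falls off the work surface, if the arm or the gripper's body presses on something with over 40 N, if the wrist force passes 120 N, or if a joint passes its speed limit or range.

ROBOT

A 6-joint arm with a two-finger parallel gripper is mounted at the origin on the work surface. World frame = base frame: x ahead of the robot, y to its left, z up, the work surface at z = 0. Lengths are in mm, angles in rad, forces in N, time in s.
With the tool pointing down it reaches from about 250 to 775 mm from the base axis. Payload 8.9 kg.
Tool frame: the origin (TCP) lies at the very end of the fingers, on their centre line; the grasp point (between the pads) lies 19 mm behind it (tcp_to_grasp is the distance from the TCP to the grasp point, in mm); z points along the fingers, y is the line along which they close (so a half turn about z gives the same grasp; the last joint's range is limited). The gripper opens to 85 mm and grips with 20 to 120 N. Pads are 22 mm wide; open, the fingers measure 114 mm over their backs; the gripper's body (76 mm by 85 mm) begins 54 mm behind the grasp point. The pads swing forward as they close: fully open they stand 13 mm farther back than shut.
Start: joints at [-1.343, 0.291, -0.153, 1.127, 0, 1.431], TCP at [188.282, -490.075, 231.305] pointing down, gripper open.
Joint ranges: [-2.52, 2.52], [-0.91, 1.74], [-1.3, 1.37], [-1.96, 2.02], [-1.52, 1.47], [-3.14, 3.14]. Speed limits (rad/s): [2.22, 2.22, 2.79, 3.14, 3.14, 3.14].

INTERFACE

Orientations are given as a unit quaternion [x, y, z, w].
In Python, from station import read_state, grab_frame, job_done, tcp_to_grasp gives the robot as it stands.
- The arm moves only by the tool jog_arm, never from a script. Its argument "plan" is a list of rows, each a list of 7 numbers: the turn, a rotation vector about the tool's x, y, z in units of 180 degrees (1.0 is 180 degrees), then the shift along the tool's x, y, z in units of 0.25 m (1.0 is 0.25 m), then the closure, from 0 (fully open) to 1 (shut). A call has 1 to 12 rows; each row is the pose to reach, as a shift and turn from the pose commanded when the call began, along the tool's axes at that moment, turning the shorter way round; what a row does not reach only later rows make up. A row lasts 1/8 s, in which the tool goes at most 62.5 mm and 10.7 degrees, less where a joint would pass 70% of its speed; a pose out of reach is approached as far as the arm can. A call with a number of a shift or a turn outside -1 to 1 is refused whole. A call with a gripper value outside its range is refused whole. The fingers move at their own pace and stop on an object; "force" is the grip in N (left out, the last holds). Time passes only in rows, so rows that repeat a pose let the fingers close. It gives the time, the measured TCP pose, the force, the opening and the grip force at its end, in the units of the state.
- read_state(): the state, without advancing time (a new reading comes with each control period).
- grab_frame(name): name is "side" or "top"; returns a dict with "color" (400x640x3 uint8, red, green, blue), "mtx" (3x3 intrinsics, pixels), "R" (3x3) and "t" (3): a world point X has camera coordinates R X + t. Camera axes: x right, y down, z forward; pixel columns grow to the right and rows downward; lengths in mm; the calibration is good to about 2 mm. A picture is of the moment at which its call begins. There is no depth.
- job_done(): hands the job in; it is judged then, once.
The state is a dict: "clock": time; "q": joint angles; "joint_vel": joint speeds; "effort": joint torques, N m; "eef_pos": TCP position; "ee_rot": TCP orientation; "contact_force": force on the tool from outside, world axes, zero at the start; "moment": the same for the moment, N m; "grip_width": finger opening in mm; "grip_force": force on a finger pad.
Only numpy, scipy, OpenCV 4.12 (cv2) and the standard library are available. Lean on these libraries where they do the work, as an engineer would, in place of code of your own. Each camera call takes 0.05 s, during which the arm holds its last target. There are 200 camera calls.

## Working session

There is one attempt and no reset: what is moved stays moved. The work goes in short steps, Python scripts to look and compute and a tool call to move; the robot and the scene stay as the last step left them, time stands still between calls to the robot, and variables do not carry over. Pictures are saved under pics/ and viewed, at most 10 in all, crops included, and the job is handed in when it is done.

Besides the shell and the picture viewer there is one more tool, called by a JSON object that holds its "fn" and its "kwargs", one argument or row to a line. jog_arm: Moves the arm, as the interface text tells. Its arguments: {"type":"object","properties":{"plan":{"type":"array","items":{"type":"array","items":{"type":"number","minimum":-1,"maximum":1}}},"force":{"type":"number"}},"required":["plan"]}

```bash
mkdir -p pics; python3 - <<'E'
from station import *
import cv2
for n in("top","side"):
    f=grab_frame(n); cv2.imwrite(f"pics/{n}0.png",f["color"][:,:,::-1]); print(n,f["mtx"].tolist(),f["R"].round(4).tolist(),f["t"].round(1).tolist())
s=read_state(); print(s)
E
```

```text
top [[377.6627328283384, 0.0, 321.8520806425149], [0.0, 377.6627328283384, 196.93983115743723], [0.0, 0.0, 1.0]] [[0.0207, -0.9995, -0.0226], [-0.9977, -0.0192, -0.0649], [0.0645, 0.0239, -0.9976]] [6.1, 599.2, 1208.5]
side [[465.4023300109678, 0.0, 317.1153351450268], [0.0, 465.4023300109678, 199.59424758517363], [0.0, 0.0, 1.0]] [[-0.9191, -0.3939, 0.0058], [-0.2493, 0.5701, -0.7829], [0.3051, -0.721, -0.6222]] [540.2, 227.8, 1396.5]
{'clock': 0.1, 'q': array([-1.34328647e+00,  2.91225792e-01, -1.54046152e-01,  1.12669471e+00,
       -1.70934686e-05,  1.43145973e+00]), 'joint_vel': array([ 1.11202212e-03, -2.26831387e-03, -7.63098050e-05, -2.40264710e-04,
       -1.35043672e-03, -5.77230594e-04]), 'effort': array([ 1.74011584e-03, -5.37976456e+01,  3.31919575e+01,  9.30564565e-03,
       -2.63490720e-04, -7.74644690e-06]), 'eef_pos': array([ 188.19522706, -489.69220134,  230.7905238 ]), 'ee_rot': array([ 9.83224902e-01,  1.82396408e-01, -3.43279321e-05, -5.84217633e-04]), 'contact_force': array([ 0.42946542,  0.19293359, -0.32981653]), 'moment': array([-0.00588449, -0.04397085,  0.0179518 ]), 'grip_force': 0.0, 'grip_width': 85.26207711958823}
```

View pics/top0.png

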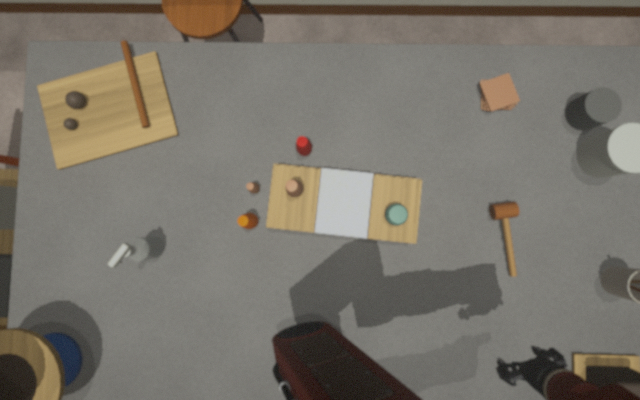

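View pics/side0.png

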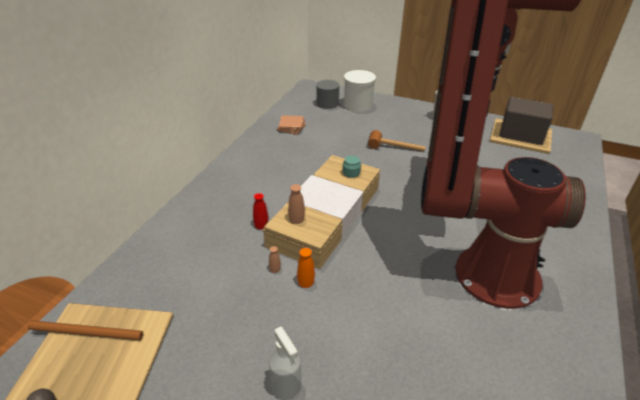

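The top view shows the teal pot at (397,214) on the right box, which is box_a. The white deck is at (344,204). There are four vase-like things: a brown one on the left hatch at (293,187), a small brown one on the bench at (252,187), an orange one at (247,221) and a red one at (303,145). The vase meant is the larger brown one at (293,187), so the left box is box_b. I'll confirm this in an enlarged crop and measure.

```bash
cat > h.py <<'E'
from station import *
import cv2, numpy as np
def px2w(f,u,v,z):
    d=f["R"].T@np.linalg.inv(f["mtx"])@[u,v,1]; c=-f["R"].T@f["t"]
    return c+d*(z-c[2])/d[2]
def w2px(f,X):
    p=f["mtx"]@(f["R"]@np.array(X,float)+f["t"]); return p[:2]/p[2]
def blob(m):
    n,l,s,c=cv2.connectedComponentsWithStats(m.astype(np.uint8)); i=1+s[1:,4].argmax(); return l==i,s[i],c[i]
def pot(f,z=50+90):
    h=cv2.cvtColor(f["color"],cv2.COLOR_RGB2HSV); m=(h[...,0]>65)&(h[...,0]<100)&(h[...,1]>60)
    m[:150]=0;m[270:]=0;m[:,:240]=0;m[:,440:]=0
    return blob(m)
E
python3 - <<'E'
from h import *
f=grab_frame("top"); im=f["color"]
cv2.imwrite("pics/crop1.png",cv2.resize(im[130:255,230:430,::-1],None,fx=4,fy=4,interpolation=cv2.INTER_CUBIC))
h=cv2.cvtColor(im,cv2.COLOR_RGB2HSV)
m=(h[...,1]<40)&(h[...,2]>150); m[:150]=0;m[260:]=0;m[:,:290]=0;m[:,400:]=0
b,s,c=blob(m); cs=cv2.findContours(b.astype(np.uint8),0,1)[0][0]
r=cv2.minAreaRect(cs); print(s,c,r)
for p in cv2.boxPoints(r): print(p, px2w(f,*p,90).round(1))
print("deck",px2w(f,*c,90))
b,s,c=pot(f); print("pot",s,c,px2w(f,*c,125), px2w(f,*c,140))
g=grab_frame("side"); h=cv2.cvtColor(g["color"],cv2.COLOR_RGB2HSV); m=(h[...,0]>65)&(h[...,0]<100)&(h[...,1]>60); m[:140]=0;m[190:]=0;m[:,:330]=0;m[:,375:]=0
b,s,c=blob(m);print("side",s,c,px2w(g,*c,119))
E
```

```text
[ 314  168   60   70 3499] [343.69991426 202.76679051] ((343.80078125, 202.6929473876953), (53.23105239868164, 66.050537109375), 6.115502834320068)
[313.81845 232.69484] [484.8  38.6  90. ]
[320.855   167.02019] [686.7  21.4  90. ]
[373.7831  172.69106] [ 672.  -141.4   90. ]
[366.74655 238.3657 ] [ 471.1 -122.5   90. ]
deck [577.83238517 -50.80925946  90.        ]Traceback (most recent call last):
  File "<stdin>", line 10, in <module>
  File "h.py", line 13, in pot
    return blob(m)
  File "h.py", line 9, in blob
    n,l,s,c=cv2.connectedComponentsWithStats(m.astype(np.uint8)); i=1+s[1:,4].argmax(); return l==i,s[i],c[i]
                                                                      ~~~~~~~~~~~~~~^^
ValueError: attempt to get argmax of an empty sequence
```

View pics/crop1.png

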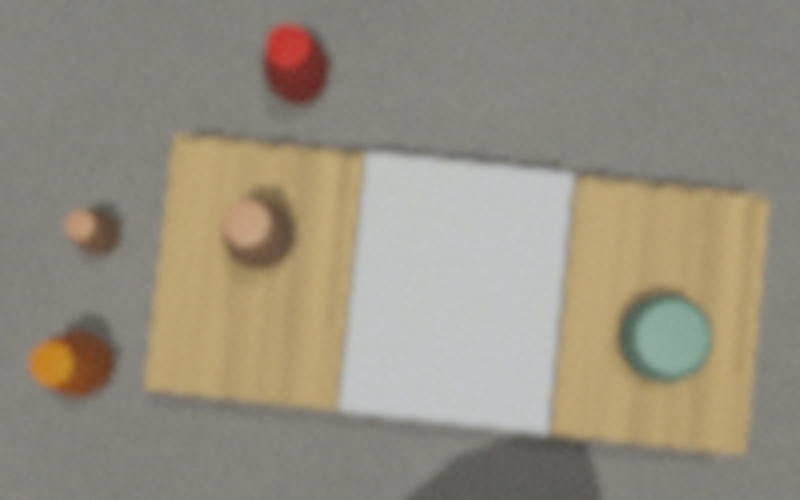

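Confirmed: the larger brown vase stands on the left hatch and the teal pot on the right hatch, with its lid at about (398,214) in the full image.

```bash
python3 - <<'E'
from h import *
f=grab_frame("top"); h=cv2.cvtColor(f["color"],cv2.COLOR_RGB2HSV)
print(h[214,398],h[214,387])
m=(h[...,0]>55)&(h[...,0]<105)&(h[...,1]>40); m[:190]=0;m[240:]=0;m[:,:375]=0;m[:,425:]=0
b,s,c=blob(m); print(s,c)
for z in(125,148): print(px2w(f,*c,z))
print("lid",px2w(f,230+672/4,130+336/4,148))
D=np.array([577.8,-50.8]); a=-0.09; ex=np.array([np.cos(a),np.sin(a)]); ey=np.array([-ex[1],ex[0]])
p=px2w(f,*c,125)[:2]; print("pot in deck",(p-D)@ex,(p-D)@ey)
v=px2w(f,230+250/4,130+225/4,215)[:2]; print("vase",v,(v-D)@ex,(v-D)@ey)
pr=D-80*ex-156*ey; print("press",pr)
from scipy.spatial.transform import Rotation as R
s=read_state(); T=R.from_quat(s["ee_rot"]); print(T.as_matrix().round(3))
# target tool y along deck y? x axis options
for y in (a,a+np.pi/2):
  Rt=R.from_matrix(np.array([[np.cos(y),np.sin(y),0],[np.sin(y),-np.cos(y),0],[0,0,-1]]).astype(float))
  print(y,(T.inv()*Rt).as_rotvec()/np.pi)
E
```

```text
[ 75  45 170] [ 68  44 105]
[387 205  20  19 302] [396.12582781 214.10264901]
[ 545.62883812 -204.64709025  125.        ]
[ 545.09745301 -200.67606027  148.        ]
lid [ 545.50321642 -206.06478682  148.        ]
pot in deck -18.21340332802845 -156.1159273574486
vase [614.14280897  94.49942818] 23.136418111853395 147.97780154611726
press [ 484.10272768 -198.97834241]
[[ 0.933  0.359 -0.   ]
 [ 0.359 -0.933  0.001]
 [ 0.    -0.001 -1.   ]]
-0.09 [-2.45005365e-04  1.85641523e-05  1.45412384e-01]
1.4807963267948965 [-1.94665712e-04 -1.67243695e-04 -3.54587591e-01]
```

{"fn": "jog_arm", "kwargs": {
  "plan": [
    [0,0,0.1454,0.87,-0.275,0,0],
    [0,0,0.1454,0.87,-0.275,0,0],
    [0,0,0.1454,0.87,-0.275,0,0],
    [0,0,0.1454,0.87,-0.275,0,0],
    [0,0,0.1454,0.87,-0.275,0,0]
  ],
  "force": 20
}}

```text
clock: 0.82
eef_pos: [368.8, -345.5, 231.2]
ee_rot: [0.999, -0.043, 0.0, -0.0]
contact_force: [0.1, -0.0, -0.7]
grip_width: 85.7
grip_force: 0.0
```

```bash
python3 - <<'E'
from h import *
g=grab_frame("side"); im=g["color"]
h=cv2.cvtColor(im,cv2.COLOR_RGB2HSV); m=(h[...,0]>60)&(h[...,0]<105)&(h[...,1]>40); m[:140]=0;m[190:]=0;m[:,:330]=0;m[:,375:]=0
b,s,c=blob(m);print("side",s,c,px2w(g,*c,116))
# reproject model silhouette for hypothesised pot positions
def sil(x,y):
    P=[w2px(g,[x+r*np.cos(t),y+r*np.sin(t),90+z]) for z,r in((0,30),(10,33),(40,33),(58,26)) for t in np.linspace(0,6.28,40)]
    P=np.array(P);return P.min(0).round(1),P.max(0).round(1)
print(sil(545.5,-205))
cv2.imwrite("pics/side1.png",cv2.resize(im[110:240,250:410,::-1],None,fx=4,fy=4,interpolation=cv2.INTER_CUBIC))
s=read_state(); print(s["clock"],s["eef_pos"],s["ee_rot"])
E
```

```text
side [344 156  16  21 298] [351.42281879 165.89597315] [ 546.68197303 -209.91883158  116.        ]
(array([341.7, 155. ]), array([360.9, 177.7]))
0.875 [ 367.61425367 -346.79919343  231.20858202] [ 9.99060320e-01 -4.33412592e-02 -1.03227367e-04 -4.58076175e-05]
```

View pics/side1.png

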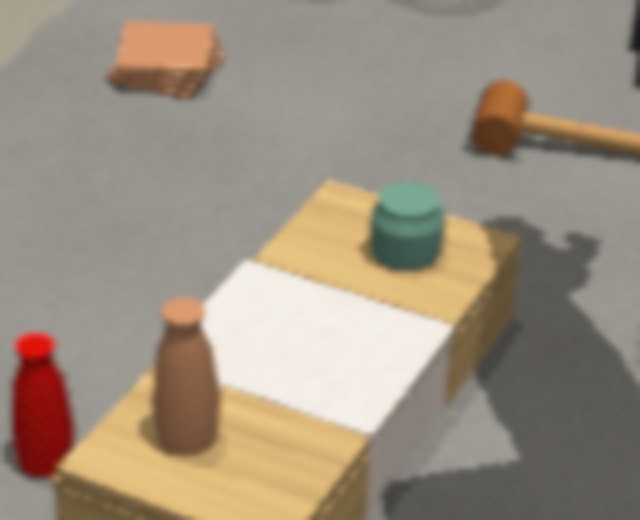

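The pot's silhouette spans columns 342–361 and rows 156–178. A pot at about (545,-205) projects to the same outline.

{"fn": "jog_arm", "kwargs": {
  "plan": [
    [0,0,0,0.66,-0.627,0,0],
    [0,0,0,0.66,-0.627,0,0],
    [0,0,0,0.66,-0.627,0,0],
    [0,0,0,0.66,-0.627,0,0],
    [0,0,0,0.66,-0.627,0.24,0],
    [0,0,0,0.66,-0.627,0.24,0],
    [0,0,0,0.66,-0.627,0.24,0]
  ]
}}

```text
clock: 1.75
eef_pos: [545.0, -208.0, 172.8]
ee_rot: [0.999, -0.046, 0.0, 0.0]
contact_force: [0.1, -0.2, 1.9]
grip_width: 85.7
grip_force: 0.0
```

```bash
python3 - <<'E'
from h import *
g=grab_frame("side"); im=g["color"]
cv2.imwrite("pics/side2.png",cv2.resize(im[90:230,270:430,::-1],None,fx=4,fy=4,interpolation=cv2.INTER_CUBIC))
s=read_state(); print(s["clock"],s["eef_pos"],s["ee_rot"],s["q"])
E
```

```text
1.8 [ 545.60534336 -208.14809535  173.4351672 ] [ 9.98952338e-01 -4.57443624e-02  1.14396270e-03  6.08682417e-04] [-4.89554651e-01  4.36107283e-01 -9.35796030e-02  1.03852045e+00
 -1.17072545e-04  2.74355859e+00]
```

View pics/side2.png

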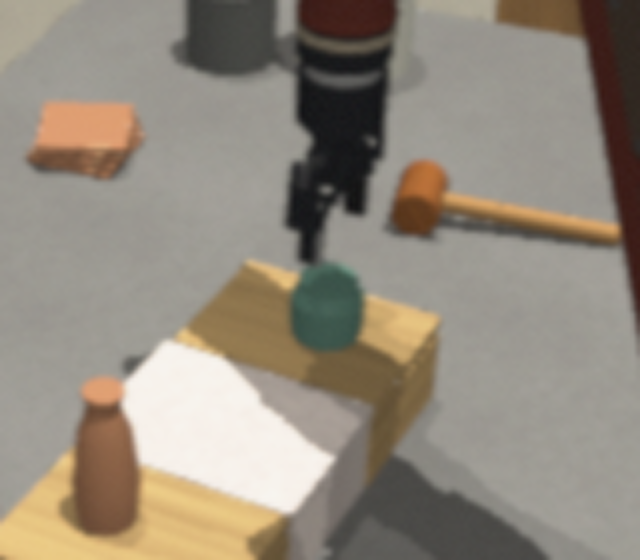

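The gripper hovers over the pot, with its near fingertip at about (347,154) in the full image. Sliding left with this wrist angle would push joint 6 past 3.14, so I'm turning the tool half a turn back first.

{"fn": "jog_arm", "kwargs": {
  "plan": [
    [0,0,-0.5,0,-0.012,0,0],
    [0,0,-0.5,0,-0.012,0,0],
    [0,0,-0.5,0,-0.012,0,0],
    [0,0,-0.5,0,-0.012,0,0],
    [0,0,-0.5,0,-0.012,0,0],
    [0,0,-0.5,0,-0.012,0,0],
    [0,0,-0.5,0,-0.012,0,0],
    [0,0,-0.5,0,-0.012,0,0],
    [0,0,-0.5,0,-0.012,0,0]
  ]
}}

```text
clock: 2.92
eef_pos: [546.2, -205.0, 173.8]
ee_rot: [0.737, 0.676, 0.001, 0.002]
contact_force: [0.6, 0.0, -0.7]
grip_width: 85.0
grip_force: 0.0
```

{"fn": "jog_arm", "kwargs": {
  "plan": [
    [0,0,-0.5,0,0,0,0],
    [0,0,-0.5,0,0,0,0],
    [0,0,-0.5,0,0,0,0],
    [0,0,-0.5,0,0,0,0],
    [0,0,-0.5,0,0,0,0],
    [0,0,-0.5,0,0,0,0],
    [0,0,-0.5,0,0,0,0],
    [0,0,-0.5,0,0,0,0],
    [0,0,-0.5,0,0,0,0],
    [0,0,-0.5,0,0,0,0]
  ]
}}

```text
clock: 4.18
eef_pos: [546.1, -204.8, 173.4]
ee_rot: [0.046, 0.999, -0.001, 0.001]
contact_force: [-0.2, 0.4, 0.4]
grip_width: 85.3
grip_force: 0.0
```

```bash
python3 - <<'E'
from h import *
from scipy.spatial.transform import Rotation as R
s=read_state(); print(s["clock"],s["eef_pos"],s["q"]); print(R.from_quat(s["ee_rot"]).as_matrix().round(3))
E
```

```text
4.175 [ 546.11073155 -204.79210234  173.42830786] [-4.84068920e-01  4.34255818e-01 -9.65490409e-02  1.03674327e+00
 -3.64661358e-05 -3.92477358e-01]
[[-0.996  0.091  0.003]
 [ 0.091  0.996 -0.002]
 [-0.003 -0.001 -1.   ]]
```

{"fn": "jog_arm", "kwargs": {
  "plan": [
    [0,0,0,0,0,0.08,0],
    [0,0,0,0,0,0.14,0],
    [0,0,0,0,0,0.14,0]
  ]
}}

```text
clock: 4.55
eef_pos: [544.7, -203.5, 135.7]
ee_rot: [0.046, 0.999, 0.0, -0.001]
contact_force: [-0.0, -0.5, -0.9]
grip_width: 85.5
grip_force: 0.0
```

{"fn": "jog_arm", "kwargs": {
  "plan": [
    [0,0,0,0,0,0.06,0],
    [0,0,0,0,0,0.11,0],
    [0,0,0,0,0,0.16,0],
    [0,0,0,0,0,0.16,0]
  ]
}}

```text
clock: 5.05
eef_pos: [544.5, -203.2, 95.0]
ee_rot: [0.045, 0.999, 0.0, -0.001]
contact_force: [-0.2, -0.4, 0.5]
grip_width: 85.5
grip_force: 0.0
```

{"fn": "jog_arm", "kwargs": {
  "plan": [
    [0,0,0,0,0,0,0.15],
    [0,0,0,0,0,0,0.2],
    [0,0,0,0,0,0,0.25],
    [0,0,0,0,0,0,0.3],
    [0,0,0,0,0,0,0.3],
    [0,0,0,0,0,0,0.3]
  ],
  "force": 20
}}

```text
clock: 5.8
eef_pos: [545.6, -203.9, 96.5]
ee_rot: [0.045, 0.999, -0.0, 0.0]
contact_force: [-0.4, -1.0, 4.1]
grip_width: 65.4
grip_force: 23.4
```

{"fn": "jog_arm", "kwargs": {
  "plan": [
    [0,0,0,0,0.03,-0.002,0.3],
    [0,0,0,0,0.08,-0.002,0.3],
    [0,0,0,0,0.14,-0.002,0.3],
    [0,0,0,0,0.2,-0.002,0.3],
    [0,0,0,0,0.26,-0.002,0.3],
    [0,0,0,0,0.32,-0.002,0.3],
    [0,0,0,0,0.38,-0.002,0.3],
    [0,0,0,0,0.44,-0.002,0.3],
    [0,0,0,0,0.5,-0.002,0.3],
    [0,0,0,0,0.56,-0.002,0.3],
    [0,0,0,0,0.6,-0.002,0.3],
    [0,0,0,0,0.6,-0.002,0.3]
  ]
}}

```text
clock: 7.3
eef_pos: [558.8, -52.2, 97.1]
ee_rot: [0.044, 0.999, 0.001, 0.0]
contact_force: [-0.8, 1.5, 6.4]
grip_width: 65.0
grip_force: 23.5
```

{"fn": "jog_arm", "kwargs": {
  "plan": [
    [0,0,0,0,0,0,0.15],
    [0,0,0,0,0,0,0],
    [0,0,0,0,0,0,0],
    [0,0,0,0,0,0,0],
    [0,0,0,0,0,-0.08,0],
    [0,0,0,0,0,-0.2,0],
    [0,0,0,0,0,-0.4,0],
    [0,0,0,0,0,-0.5,0],
    [0,0,0,0,0,-0.5,0]
  ]
}}

```text
clock: 8.43
eef_pos: [560.0, -54.5, 223.8]
ee_rot: [0.045, 0.999, -0.0, 0.002]
contact_force: [0.2, -0.1, 0.2]
grip_width: 85.6
grip_force: 0.0
```

```bash
python3 - <<'E'
from h import *
g=grab_frame("side"); im=g["color"]
cv2.imwrite("pics/side3.png",cv2.resize(im[90:250,250:410,::-1],None,fx=3.5,fy=3.5,interpolation=cv2.INTER_CUBIC))
s=read_state(); print(s["clock"],s["eef_pos"],s["q"],s["contact_force"])
D=np.array([577.8,-50.8]); a=-0.09; ex=np.array([np.cos(a),np.sin(a)]); ey=np.array([-ex[1],ex[0]])
d=D-80*ex-156*ey-s["eef_pos"][:2]; print("to press, tool units", -d@ex/250, d@ey/250)
E
```

```text
8.475 [559.17986083 -54.34218554 222.18971113] [-2.27052955e-01  3.64631811e-01 -7.14211210e-02  1.13342473e+00
  8.61595994e-05 -1.36934254e-01] [-1.03054938  0.26874108 -1.24347601]
to press, tool units 0.24709435201754196 -0.603194398133777
```

View pics/side3.png

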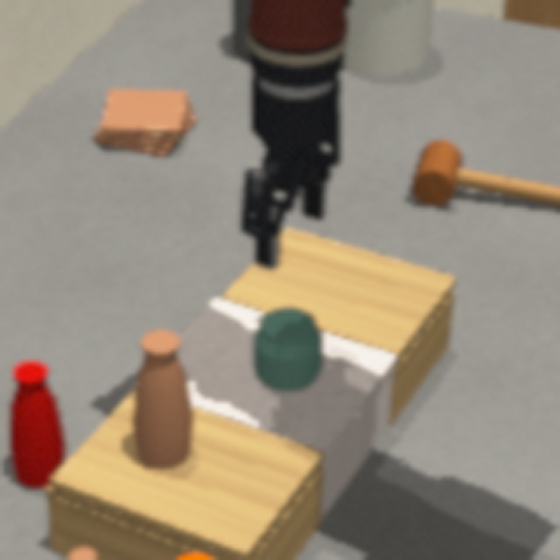

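The pot stands upright in the middle of the deck at about (332,190) in the full image, and both hatches are shut. Next I close the fingers and go over the press point.

{"fn": "jog_arm", "kwargs": {
  "plan": [
    [0,0,0,0.247,-0.603,0,1],
    [0,0,0,0.247,-0.603,0,1],
    [0,0,0,0.247,-0.603,0,1],
    [0,0,0,0.247,-0.603,0,1],
    [0,0,0,0.247,-0.603,0.2,1],
    [0,0,0,0.247,-0.603,0.4,1],
    [0,0,0,0.247,-0.603,0.46,1],
    [0,0,0,0.247,-0.603,0.46,1]
  ]
}}

```text
clock: 9.48
eef_pos: [483.5, -198.1, 106.4]
ee_rot: [0.045, 0.999, 0.0, -0.001]
contact_force: [-0.5, 0.6, -0.0]
grip_width: -0.1
grip_force: 0.0
```

{"fn": "jog_arm", "kwargs": {
  "plan": [
    [0,0,0,0,0,0.04,1],
    [0,0,0,0,0,0.06,1],
    [0,0,0,0,0,0.07,1],
    [0,0,0,0,0,0.076,1],
    [0,0,0,0,0,0.082,1],
    [0,0,0,0,0,0.082,1]
  ]
}}

```text
clock: 10.22
eef_pos: [484.1, -199.0, 87.0]
ee_rot: [0.045, 0.999, -0.0, 0.0]
contact_force: [-1.6, 0.9, 6.0]
grip_width: 0.1
grip_force: 3.0
```

{"fn": "jog_arm", "kwargs": {
  "plan": [
    [0,0,0,0,0,0.004,1],
    [0,0,0,0,0,0.01,1],
    [0,0,0,0,0,0.014,1],
    [0,0,0,0,0,0.014,1]
  ]
}}

```text
clock: 10.72
eef_pos: [484.2, -199.0, 84.1]
ee_rot: [0.045, 0.999, -0.0, 0.001]
contact_force: [-4.2, 2.3, 14.4]
grip_width: 0.0
grip_force: 7.1
```

At the firm stop (14 N, 5–6 mm down), so the catch should have let go. Withdrawing upward.

{"fn": "jog_arm", "kwargs": {
  "plan": [
    [0,0,0,0,0,-0.05,1],
    [0,0,0,0,0,-0.15,1],
    [0,0,0,0,0,-0.3,1],
    [0,0,0,0,0,-0.5,1],
    [0,0,0,0,0,-0.6,1],
    [0,0,0,0,0,-0.6,1],
    [0,0,0,0,0,-0.6,1],
    [0,0,0,0,0,-0.6,1]
  ]
}}

```text
clock: 11.72
eef_pos: [483.1, -198.4, 231.7]
ee_rot: [0.045, 0.999, 0.001, -0.001]
contact_force: [-0.7, 0.3, 0.1]
grip_width: 0.1
grip_force: 0.0
```

```bash
python3 - <<'E'
from h import *
g=grab_frame("side"); im=g["color"]
cv2.imwrite("pics/side4.png",cv2.resize(im[90:250,250:410,::-1],None,fx=3.5,fy=3.5,interpolation=cv2.INTER_CUBIC))
s=read_state(); print(s["clock"],s["eef_pos"],s["contact_force"])
E
```

```text
11.775 [ 483.22170785 -198.50759877  231.74646716] [ 0.20439551 -0.06149563 -0.52961561]
```

View pics/side4.png

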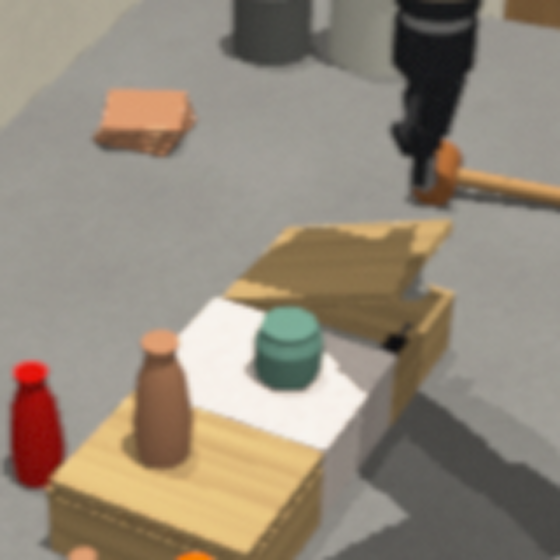

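The right hatch stands ajar, with its front edge at about (375,155) in the full image. The pot is upright on the deck, the vase is in place, and the gripper is clear.

```bash
python3 -c "from station import job_done; print(job_done())"
```

```text
the job is handed in; nothing more can be done
None
```

The job is handed in at about 12 s on the robot's clock: the last picture shows the pot upright on the deck, box_a's hatch ajar, and box_b's hatch shut with its vase in place; the hand-in call did not report a verdict.

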